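# Tip the instrument case's lid over and click it shut

## Task

Close the steel instrument case: without gripping its lid, push the leaning lid from behind past upright, only until it goes over, then take your hand away and let it swing down by its own weight. When it has come to rest on the catch, press its front edge down gently, past the click, until it is fully shut. Leave everything standing around where it is.

Things in the scene. Friction and masses are not known exactly. Their poses are not given: they have to be found in the camera images.
- case: Bare stainless-steel instrument case, fixed to the worktop, open at the top, with two instruments in it: 110 (x) x 180 (y) x 58 mm high, walls 3 mm. Origin: centre of its underside, on the worktop (z = 0). Own x points from its front wall (sprung catch) to its back wall (hinges); it may be turned about z by up to 0.4 rad.
- lid (a joint): Angle of the case's steel lid, rad: 0 = level, shut under the catch; pi/2 = upright; 2.1 = leaning back on its stop; starts at 1.75 to 2.1. Hidden weight 0.26 to 0.56 kg; stiff, damped hinge: near upright it stays where put (1 to 3 N at the edge move it) and swings shut by itself, slowly, only from somewhere between 1.4 and 1.05. It comes to rest ajar at about 0.1, on the catch.
- lid_hinge (a point): Middle of the lid's hinge line: 59 mm behind the case's centre (along the case's x), 58 mm above the worktop; it does not move. The lid is a 3 mm plate, 186 mm wide, reaching 118 mm from this line to its free edge; its outer face lies 5 mm off the line, and a skirt on its front and sides goes 9 mm below the line. The point's -x points from hinge to free edge, z out of the outer face.
- lid_edge (a point): Middle of the lid's free edge, on the outer face, 118 mm from the hinge line. With the lid shut it is at the front of the case, above the catch, 63 mm above the worktop; ajar about 75 mm.
- catch (a joint): Sprung tongue, 44 mm wide, on the middle of the case's front wall, 14 mm off it, top 65 mm above the worktop. Value: travel outwards, m: 0 at rest, 0.002 while the lid's front bead passes its tooth, then it snaps back. The ajar lid stays on it by its own weight: pressed near the middle of its front edge it clicks past at 5 to 15 N; it must be pressed on 12 mm in all, onto a rubber seal.
- iodine: Bystander: brown glass bottle with white cap, 54 mm across, 135 tall, standing behind the case's lid to the right; origin at the centre of its underside. Leave it alone.
- pill_jar: Bystander: orange jar with white lid, 50 mm across, 76 tall, standing to the right of the case; origin at the centre of its underside. Leave it alone.
- gauze_stack: Bystander: stack of white gauze swabs, 78x78x30 mm; origin at the centre of its underside. Leave it alone.
- tape_roll: Bystander: roll of tape lying flat, 62 mm across, 13 high; origin at the centre of its underside. Leave it alone.
- clipper: Bystander: black hair clipper lying flat, 180x44x37 mm; origin at the centre of its underside. Leave it alone.
- vial_d: Bystander: brown vial, 46 mm across, 85 tall; origin at the centre of its underside. Leave it alone.

How it is judged:
On the way, in this order (a step that is already met when the one before it is completed fails the run):
1. the lid is pushed past upright (value of joint lid below 1.5 rad), for 0.05 s.
2. the lid swings down by its own weight, untouched (value of joint lid between 0.15 and 0.65 rad and contact force between each of the fingers, the arm and lid below 0.2 N), for 0.1 s.
3. the untouched lid has come to rest ajar on the catch (value of joint lid between 0.05 and 0.14 rad and velocity of joint lid above -0.05 rad/s and contact force between each of the fingers, the arm and lid below 0.2 N), for 0.1 s.
4. the lid is pressed down past the tooth of the catch (value of joint lid below 0.03 rad), for 0.2 s.
At the end, for the whole second after the job is handed in: The lid is shut under the catch (lid angle below 0.03 rad, catch back within 1 mm of rest), and every bystander is within 30 mm of where it stood (value of joint lid below 0.03 rad and value of joint catch below 0.001 m and distance of each of iodine, pill_jar, gauze_stack, tape_roll, clipper, vial_d from where it was at the start of the episode below 0.03 m); the robot touches nothing.
It fails at once if the lid is touched (more than 0.5 N) while it swings down, between 0.75 and 0.15 rad (value of joint lid between 0.15 and 0.75 rad and contact force between any of the fingers, the arm and lid above 0.5 N).
It fails at once if the lid is pushed or pressed with more than 40 N (contact force between any of the fingers, the arm and lid above 40 N).
It fails at once if a bystander is moved by more than 50 mm (distance of any of iodine, pill_jar, gauze_stack, tape_roll, clipper, vial_d from where it was at the start of the episode above 0.05 m).
It fails at once if a standing bottle, jar, tub or vial is tipped over (angle between any of iodine, pill_jar, vial_d's own z axis and vertical above 0.5 rad).
It also fails if it takes over 61 s, if anything falls off the work surface, if the arm or the gripper's body presses on something with over 40 N, if the wrist force passes 120 N, or if a joint passes its speed limit or range.

## Robot

A 7-joint arm with a two-finger parallel gripper is mounted at the origin on a cart in front of the work surface, level with it; the furniture and walls round the work are solid. World frame = base frame: x ahead of the robot, y to its left, z up, the work surface at z = 0. Lengths are in m, angles in rad, forces in N, time in s.
With the tool pointing down it reaches from about 0.425 to 0.925 m from the base axis. Payload 6.8 kg.
Tool frame: the origin (TCP) lies between the finger pads; the fingertips stand 14 mm ahead of it and the grasp point (between the pads) lies 5 mm behind it; z points along the fingers, y is the line along which they close (so a half turn about z gives the same grasp; the last joint's range is limited). The gripper opens to 85 mm and grips with 20 to 120 N. Pads are 22 mm wide; open, the fingers measure 114 mm over their backs; the gripper's body (76 mm by 85 mm) begins 54 mm behind the grasp point. The pads swing forward as they close: fully open they stand 13 mm farther back than shut.
Start: joints at [-1.335, 0.477, 0.022, 1.555, -0.011, 1.109, -0.083], TCP at [0.228, 0.636, 0.245] pointing down, gripper open.
Joint ranges: [-2.96, 2.96], [-0.34, 2.1], [-1.41, 1.46], [0.24, 2.44], [-1.37, 4.51], [0.17, 1.92], [-2.96, 2.96]. Speed limits (rad/s): [2.39, 2.39, 3.14, 3.14, 3.14, 3.14, 3.14].

## Interface

Orientations are given as a rotation vector (axis times angle).
In Python, from bench import r, eyes, ticket gives the robot as it stands. The module is installed in compiled form; this text tells all that it offers.
- The arm moves only by the tool arm_command, never from a script. Its argument "plan" is text: rows parted by semicolons, each of 4 numbers parted by spaces: the shift along the tool's x, y, z in m, then the turn about the tool's z in degrees. In form: tx ty tz yaw; .... A call has 1 to 20 rows; each row shifts and turns the commanded pose from where the row before left it, along the tool's axes as they then stand; what a row does not reach is not made up. A row lasts 1/8 s, in which the tool goes at most 62.5 mm and 10.7 degrees, less where a joint would pass 70% of its speed; a pose out of reach is approached as far as the arm can. A call is refused whole if a number of a shift passes 0.0625 or a number of a turn 10.7, either way. A call with a gripper value outside its range is refused whole. "hand" is the closure, from -1 (fully open) to 1 (shut), set as the call begins (left out, the last holds). The fingers move at their own pace and stop on an object; "grip_force" is the grip in N (left out, the last holds). Time passes only in rows, so rows that do not move let the fingers close. It gives the time, the measured TCP pose, the force, the opening and the grip force at its end, in the units of the state.
- r.get_obs(): the state, without advancing time (a new reading comes with each control period).
- eyes.grab_frame(name): name is "scene" or "top"; returns (picture, depth): 420x560x3 uint8, red, green, blue; 420x560 float32, m along the optical axis (not along the pixel's ray), 0 where there is no reading.
- eyes.calibration(name): a dict with "fov_y" (degrees; the focal length in pixels is half the picture's height over the tangent of half this angle, whatever the lens; pixels are square), "cx", "cy" (the principal point, pixels), "origin" and "attitude" of the camera in the world. Camera axes: x right, y up, looking along -z (the intrinsics and any distortion apply to the point x, -y, -z); pixel columns grow to the right and rows downward; lengths in m; the calibration is good to about 2 mm. A picture is of the moment at which its call begins. calibration takes no time and is no camera call.
- ticket.hand_in(): hands the job in; it is judged then, once.
The state is a dict: "clock": time; "joints": joint angles; "qvel": joint speeds; "tau": joint torques, N m; "tcp_pos": TCP position; "orientation": TCP orientation; "contact_force": force on the tool from outside, world axes, zero at the start; "moment": the same for the moment, N m; "grip_width": finger opening in m; "gripper_force": force on a finger pad.
Only numpy, scipy, OpenCV 4.12 (cv2) and the standard library are available. Lean on these libraries where they do the work, as an engineer would, in place of code of your own. Each camera call takes 0.05 s, during which the arm holds its last target. There are 200 camera calls.

## Working session

There is one attempt and no reset: what is moved stays moved. The work goes in short steps, Python scripts to look and compute and a tool call to move; the robot and the scene stay as the last step left them, time stands still between calls to the robot, and variables do not carry over. Pictures are saved under pics/ and viewed, at most 10 in all, crops included, and the job is handed in when it is done.

Besides the shell and the picture viewer there is one more tool, called by a JSON object that holds its "op" and its "data". arm_command: Moves the arm, as the interface text tells. Its arguments: {"type":"object","properties":{"plan":{"type":"string"},"hand":{"type":"number"},"grip_force":{"type":"number"}},"required":["plan"]}

```bash
mkdir -p pics
cat > h.py <<'E'
import numpy as np,cv2
from bench import r,eyes,ticket
from scipy.spatial.transform import Rotation as R
def grab(n,save=None):
    im,d=eyes.grab_frame(n)
    if save: cv2.imwrite('pics/'+save,im[:,:,::-1])
    return im,d
def att(c):
    a=np.array(c['attitude'],float)
    return a if a.shape==(3,3) else (R.from_rotvec(a).as_matrix() if a.size==3 else R.from_quat(a).as_matrix())
def cloud(n,d):
    c=eyes.calibration(n);f=d.shape[0]/2/np.tan(np.radians(c['fov_y'])/2)
    v,u=np.indices(d.shape)
    p=np.stack([(u-c['cx'])/f*d,-(v-c['cy'])/f*d,-d],-1)
    return p@att(c).T+np.array(c['origin'])
E
python3 - <<'E'
from h import *
for n in('scene','top'):
    print(eyes.calibration(n)); im,d=grab(n,n+'0.png'); P=cloud(n,d); np.save(n+'0.npy',P); np.save(n+'0d.npy',d)
print(r.get_obs())
E
```

```text
{'fov_y': 47.35737328468619, 'cx': 284.3508790213472, 'cy': 207.41585929089288, 'origin': array([-0.37683235,  0.58237744,  0.97744799]), 'attitude': array([ 0.50683993, -0.9053715 , -1.91374781])}
{'fov_y': 48.5550584895584, 'cx': 283.8362048419261, 'cy': 206.9631072963289, 'origin': array([0.29114386, 0.06672836, 1.49055827]), 'attitude': array([ 0.15289676, -0.15578954, -1.54355144])}
{'clock': 0.1, 'joints': array([-1.33508858,  0.47772933,  0.02233474,  1.55633911, -0.01151662,
        1.10931757, -0.08311299]), 'qvel': array([-0.0009816 , -0.00243265,  0.0001253 , -0.0027721 ,  0.0004739 ,
       -0.00175195, -0.0003773 ]), 'tau': array([ 4.97882036e-03, -5.97757030e+01,  1.61400195e+00, -2.81955636e+01,
        1.28938624e-02,  5.01172675e-03, -5.42709216e-06]), 'tcp_pos': array([0.22735259, 0.63501587, 0.24442048]), 'orientation': array([-5.37354071e-01, -3.09510899e+00,  2.60029879e-03]), 'contact_force': array([ 0.43448208,  0.12325511, -1.12595212]), 'moment': array([ 0.01080525, -0.00603575, -0.01203725]), 'gripper_force': 0.0, 'grip_width': 0.08541645441732594}
```

View pics/scene0.png

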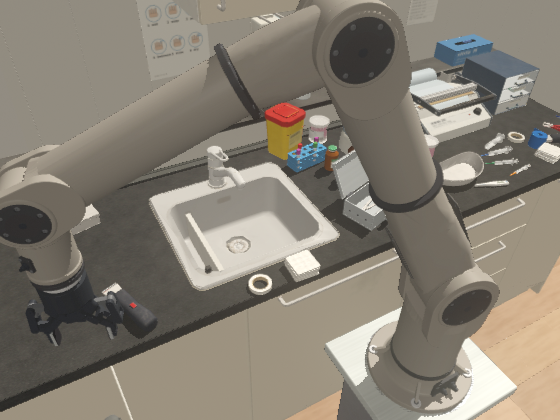

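View pics/top0.png

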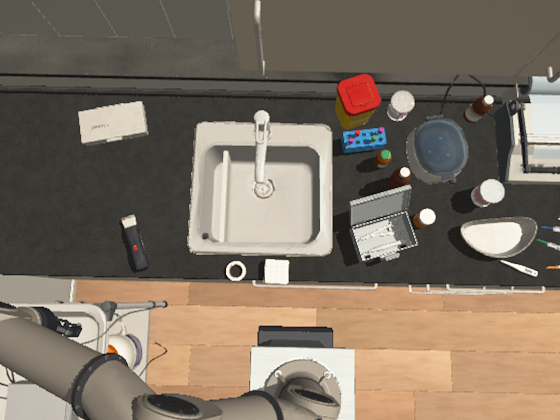

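The scene view shows the case at about (370,190), partly hidden by the arm. In the top view the case is centred at about (385,240), with the leaning lid at (380,205), iodine at (403,177) and the pill jar at (425,217).

Run:
```python
from h import *
im=cv2.imread('pics/top0.png');cv2.imwrite('pics/c1.png',cv2.resize(im[140:280,330:460],None,fx=4.2,fy=4.2,interpolation=cv2.INTER_CUBIC))
P=np.load('top0.npy')
for (u,v) in [(403,173),(403,177),(425,215),(385,156),(355,215),(380,205),(405,192),(352,218),(408,188),(380,258),(415,238),(357,264),(340,200),(430,190),(370,180)]:
    print(u,v,P[v,u].round(3))
S=(P[...,2]>.03)&(P[...,2]<.3)
for v in range(160,272,6): print(v,' '.join('%3d'%(1000*P[v,u,2]) for u in range(340,440,4)))
```

```text
403 173 [ 0.674 -0.29   0.136]
403 177 [ 0.665 -0.293  0.123]
425 215 [ 0.559 -0.371  0.072]
385 156 [ 0.744 -0.249  0.08 ]
355 215 [ 0.55  -0.15   0.095]
380 205 [ 0.579 -0.224  0.11 ]
405 192 [ 0.616 -0.295  0.131]
352 218 [ 0.543 -0.143  0.082]
408 188 [ 0.62  -0.295  0.167]
380 258 [ 0.427 -0.238  0.028]
415 238 [ 0.488 -0.341  0.061]
357 264 [ 0.409 -0.17   0.001]
340 200 [ 0.617 -0.117 -0.004]
430 190 [ 0.656 -0.413  0.   ]
370 180 [ 0.685 -0.215  0.002]
160   0   5  -2  -1   1   3  -3  -2   0  45  65  68  61   0  -5   2   0  19  53  71  94  96 105 110 110
166   3  -1  -4   0   2   2   0  -4   0   5  21  13  -1   4   0  -5  -2  -3  28  56  68  92  99 101 104
172   4   7   2  -3  -2   2  -5   7   4   1   0  -3  -2   0 111 129 138 132   6  26  52  70  81  90  87
178   3  -3   4  -2   2   4   1  -1  -1   1   3   0  24  81 108 109 116 106   0  -5  16  32  46  57  59
184   1  -4  -2   4   0  -1   0   6   0   5   6  -2  14  58  74  84  77 161   0  -3  -1   0  -1   3   5
190   0  -5   5   3  -1   0  -6   7  -2   4   2  -1 164 163 166 163 143 139   4  -1  -4   0   2   2   1
196   0   3
[... 640 characters left out ...]
   0   3  12  15   0   1   7   8   0   9   1  15  62   1   4  -1  -1   3  -6
238   0   5  -1  14   8   7  10   6  -2   0   3   9   1   4   7   1  11   3  35  -4   6  -3  -1   0  -5
244   3   3  -3   3  50   5   4   6   4   4  -1  19  12  15  15   4   8   2  16  61   3   0  -8   2   1
250   5   2   4   0  13   2   2  13  12  13   0   5   0   3  57   2   3   1   0   2   2   3  -4  -1   4
256   5  -3   0  -5   4  46   2   1   9  52  21  62  67  62  64   1   0  -2  -3   2   0  -1  -2   1   3
262  -2   0   0   0  -6  -2   2   6   5   0   2  -2   1   5   0   7  -2   2   3   0   3   6   3   2  -2
268   3   3   0   1   5  -6   5   2  -1  -2   0   2   5  -2  -2   7  -2  -5   5   3  -2  -3  -4   3   0
```

View pics/c1.png

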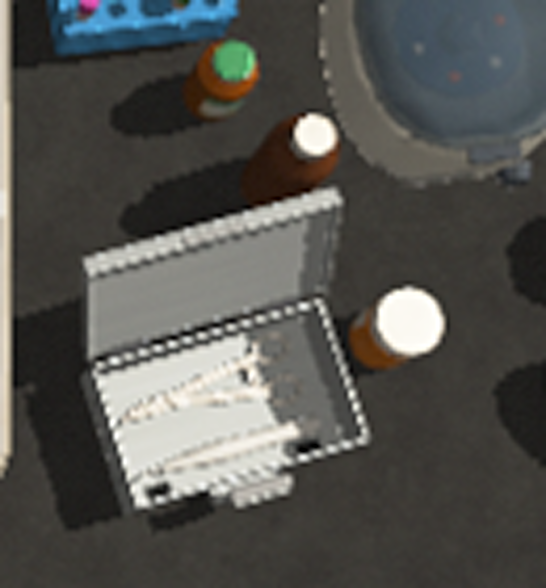

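The crop shows the rim corners at about (97,370), (320,298), (368,440) and (135,508), and the lid's free edge from (88,262) to (340,195). The catch is at (262,488). Iodine stands right behind the lid's right half, so I will push on the left of the middle.

```bash
cat >> h.py <<'E'
def ray(n,u,v,z):
    c=eyes.calibration(n);f=210/np.tan(np.radians(c['fov_y'])/2);o=np.array(c['origin'])
    d=att(c)@np.array([(u-c['cx'])/f,-(v-c['cy'])/f,-1]);return o+d*(z-o[2])/d[2]
E
python3 - <<'E'
from h import *
q=lambda x,y,z:ray('top',330+(x+.5)/4.2-.5,140+(y+.5)/4.2-.5,z)
C=np.array([q(*p,.058) for p in[(97,370),(320,298),(368,440),(135,508)]]);print(C.round(4))
c=C.mean(0);print('centre',c.round(4), 'sides',[np.linalg.norm(C[i]-C[i-1]).round(4) for i in range(4)])
ex=(C[0]+C[1]-C[2]-C[3]);t1=np.arctan2(ex[1],ex[0]);ey=C[0]+C[3]-C[1]-C[2];t2=np.arctan2(-ey[0],ey[1]);print('yaw',t1,t2)
t=(t1+t2)/2
x=np.array([np.cos(t),np.sin(t),0]);y=np.array([-np.sin(t),np.cos(t),0])
h=np.array([c[0],c[1],.058])+.059*x;print('hinge',h,'catch',q(262,488,.065))
for z in(.16,.17,.18):print('edge',z,q(88,262,z),q(340,195,z))
P=np.load('top0.npy');L=(P-h)@np.stack([x,y,[0,0,1]],1)
m=(abs(L[...,1])<.085)&(L[...,2]>.015)&(L[...,2]<.13)&(abs(L[...,0])<.09)
p=np.polyfit(L[m][:,2],L[m][:,0],1);print('lid',m.sum(),p,'angle',np.pi/2+np.arctan(p[0]))
# obstacles
d=np.load('top0d.npy');Z=P[...,2]
for n in('top',):
  m=(Z>.1)&(P[...,0]>.35)&(P[...,0]<1.0)&(P[...,1]>-.5)&(P[...,1]<.7)&(d>0)
  for a in np.arange(.35,1,.05):print(a.round(2),[int(1000*Z[m&(P[...,0]>=a)&(P[...,0]<a+.05)&(P[...,1]>=b)&(P[...,1]<b+.1)].max(initial=0)) for b in np.arange(-.5,.7,.1)])
E
```

```text
[[ 0.5162 -0.1485  0.058 ]
 [ 0.5743 -0.3155  0.058 ]
 [ 0.4685 -0.3477  0.058 ]
 [ 0.4149 -0.1755  0.058 ]]
centre [ 0.4935 -0.2468  0.058 ] sides [np.float64(0.1049), np.float64(0.1768), np.float64(0.1105), np.float64(0.1803)]
yaw 0.2783336934102486 0.3181082609126836
hinge [ 0.54986251 -0.22948503  0.058     ] catch [ 0.43081244 -0.2671207   0.065     ]
edge 0.16 [ 0.57604412 -0.12751769  0.16      ] [ 0.62798415 -0.30453538  0.16      ]
edge 0.17 [ 0.57390291 -0.1260578   0.17      ] [ 0.62545258 -0.30174509  0.17      ]
edge 0.18 [ 0.5717617  -0.12459792  0.18      ] [ 0.62292101 -0.29895481  0.18      ]
lid 1119 [0.41538635 0.01013637] angle 1.9644960327068186
0.35 [0, 0, 0, 0, 0, 0, 0, 0, 0, 0, 0, 0]
0.4 [0, 0, 0, 0, 0, 0, 0, 0, 0, 0, 0, 0]
0.45 [0, 0, 0, 0, 0, 0, 0, 0, 0, 0, 0, 0]
0.5 [0, 0, 0, 114, 0, 0, 0, 0, 0, 0, 0, 0]
0.55 [0, 113, 173, 173, 0, 0, 0, 0, 0, 0, 0, 0]
0.6 [0, 166, 173, 161, 0, 0, 153, 0, 0, 0, 0, 0]
0.65 [111, 139, 141, 0, 0, 0, 160, 0, 0, 0, 0, 0]
0.7 [632, 117, 107, 0, 0, 0, 791, 0, 0, 0, 0, 0]
0.75 [768, 811, 809, 806, 802, 798, 797, 0, 0, 0, 0, 0]
0.8 [119, 121, 0, 0, 0, 0, 151, 0, 0, 0, 0, 0]
0.85 [111, 107, 167, 176, 164, 0, 146, 0, 0, 0, 0, 0]
0.9 [100, 0, 169, 175, 165, 0, 0, 0, 0, 0, 0, 0]
0.95 [139, 140, 164, 171, 164, 140, 140, 138, 138, 138, 140, 138]
```

{"op": "arm_command", "data": {"plan": "0 0 -0.02 -9.25; 0 0 -0.02 -9.25; 0 0 -0.02 -9.25; 0 0 -0.02 -9.25; 0 0 0 0", "hand": 1, "grip_force": 20}}

```text
clock: 0.72
tcp_pos: [0.2278, 0.6361, 0.3265]
orientation: [-0.47, 3.105, 0.004]
contact_force: [-0.0, 0.3, -0.2]
grip_width: 0.0001
gripper_force: 0.0
```

{"op": "arm_command", "data": {"plan": "-0.009 -0.0525 0 0; -0.009 -0.0525 0 0; -0.009 -0.0525 0 0; -0.009 -0.0525 0 0; -0.009 -0.0525 0 0; -0.009 -0.0525 0 0; -0.009 -0.0525 0 0; -0.009 -0.0525 0 0; -0.009 -0.0525 0 0; -0.009 -0.0525 0 0; -0.009 -0.0525 0 0; -0.009 -0.0525 0 0; -0.009 -0.0525 0 0; -0.009 -0.0525 0 0; -0.009 -0.0525 0 0; -0.009 -0.0525 0 0; -0.009 -0.0525 0 0; 0 0 0 0; 0 0 0 0; 0 0 0 0"}}

```text
clock: 3.22
tcp_pos: [0.6388, -0.1693, 0.3248]
orientation: [0.474, -3.105, -0.002]
contact_force: [0.9, -0.4, -0.3]
grip_width: -0.0001
gripper_force: 0.0
```

```bash
cat >> h.py <<'E'
t=.30
X=np.array([np.cos(t),np.sin(t),0]);Y=np.array([-np.sin(t),np.cos(t),0]);H=np.array([.4935,-.2468,.058])+.059*X
F=np.stack([X,Y,[0,0,1]],1)
def st():
    o=r.get_obs();M=R.from_rotvec(o['orientation']).as_matrix()
    print('t',o['clock'],'loc',((o['tcp_pos']-H)@F).round(4),'z',o['tcp_pos'][2].round(4),'toolx',(M[:,0]@F).round(3),'F',(np.array(o['contact_force'])@F).round(2),'j',np.round(o['joints'],2),o['grip_width'])
def lid(n='top'):
    im,d=grab(n);L=(cloud(n,d)-H)@F
    return im,d,L
E
python3 - <<'E'
from h import *
st();grab('top','top1.png');grab('scene','scene1.png')
a=cv2.imread('pics/top1.png')[120:290,300:470];b=cv2.imread('pics/scene1.png')[80:250,290:460]
cv2.imwrite('pics/m1.png',np.hstack([cv2.resize(a,(400,400)),cv2.resize(b,(400,400))]))
E
```

```text
t 3.225 loc [0.1027 0.0311 0.2668] z 0.3248 toolx [-1.    -0.003  0.   ] F [ 0.78 -0.65 -0.35] j [-0.12  0.41  0.41  1.52 -0.17  1.25  2.18] -0.00013574193261727333
```

View pics/m1.png

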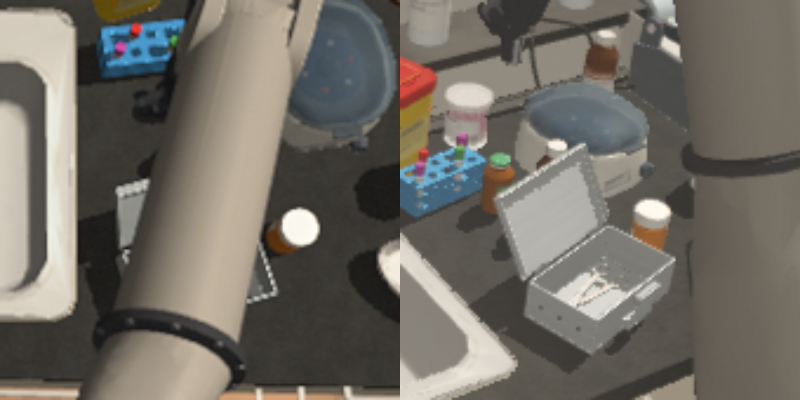

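The left panel (top) shows the arm covering the lid. The right panel (scene) shows the open lid clearly, centre at about (550,210), with the gripper above and behind it at (515,40). I descend behind the lid.

{"op": "arm_command", "data": {"plan": "0 0 0.03 0; 0 0 0.03 0; 0 0 0.03 0; 0 0 0.03 0; 0 0 0.03 0; 0 0 0.03 0; 0 0 0 0; 0 0 0 0"}}

```text
clock: 4.32
tcp_pos: [0.6397, -0.1709, 0.1467]
orientation: [-0.473, 3.104, -0.001]
contact_force: [0.4, -0.1, -0.5]
grip_width: -0.0
gripper_force: 0.0
```

```bash
cat >> h.py <<'E'
def ang(lo=.02):
    im,d=grab('scene');L=(cloud('scene',d)-H)@F
    # inner-face/lid points right part: rho<.125, in band of y, beyond case
    m=(d>0)&(L[...,1]>-.08)&(L[...,1]<.08)&(np.hypot(L[...,0],L[...,2])<.125)&(np.hypot(L[...,0],L[...,2])>.03)&(L[...,2]>.005)
    th=np.arctan2(L[m][:,2],-L[m][:,0]); h,e=np.histogram(th,60,(0,2.4));i=h.argmax()
    w=abs(th-e[i]-.02)<.12
    print('ang',np.median(th[w]).round(3),w.sum(),m.sum());return im,L
E
python3 - <<'E'
from h import *
st();im,L=ang();cv2.imwrite('pics/s2.png',cv2.resize(im[90:250,340:500,::-1],(560,560)))
E
```

```text
t 4.325 loc [0.1031 0.0292 0.0887] z 0.1467 toolx [-1.    -0.002 -0.002] F [ 0.37 -0.24 -0.46] j [-0.08  0.58  0.36  1.69 -0.24  0.91  2.24] -5.859636308220394e-06
ang 2.132 961 1003
```

View pics/s2.png

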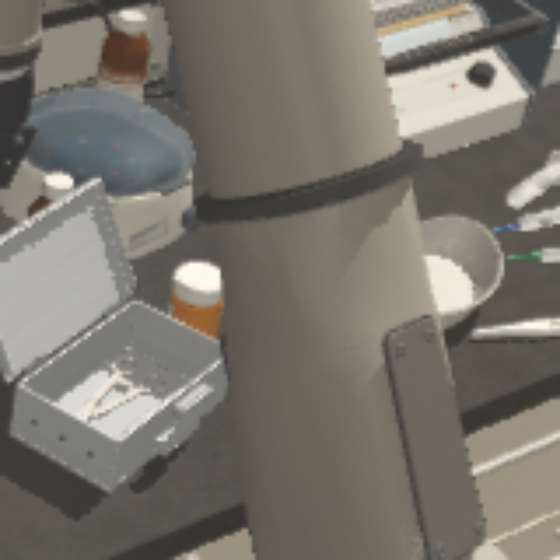

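{"op": "arm_command", "data": {"plan": "0.01 0 0 0; 0.01 0 0 0; 0.01 0 0 0; 0.006 0 0 0; 0.006 0 0 0; 0.006 0 0 0; 0.006 0 0 0; 0.006 0 0 0; 0.006 0 0 0; 0.006 0 0 0"}}

```text
clock: 5.62
tcp_pos: [0.5742, -0.1914, 0.1489]
orientation: [-0.474, 3.097, -0.0]
contact_force: [4.7, 7.5, 25.5]
grip_width: -0.0001
gripper_force: 3.1
```

```bash
cat >> h.py <<'E'
def ang2():
    im,d=grab('scene');L=(cloud('scene',d)-H)@F
    rho=np.hypot(L[...,0],L[...,2])
    m=(d>0)&(L[...,1]>-.08)&(L[...,1]<.07)&(rho<.115)&(rho>.025)&(L[...,2]>.01)
    p=L[m][:,[0,2]];k=cv2.fitLine(p.astype(np.float32),cv2.DIST_HUBER,0,.01,.01).ravel()
    a=np.arctan2(k[1],-k[0])%np.pi
    print('slope ang',a.round(3),'centre',k[2:].round(3),m.sum());return im,L
E
python3 - <<'E'
from h import *
st();ang2()
E
```

```text
t 5.625 loc [0.0345 0.0291 0.0909] z 0.1489 toolx [-1.    -0.004 -0.008] F [ 6.7   5.73 25.5 ] j [-0.05  0.48  0.36  1.84 -0.23  0.85  2.3 ] -0.00011228703713164611
slope ang 1.719 centre [0.011 0.052] 673
```

The measured force is 25 N upward, so the lid edge is probably under a wider part of the finger. I back off slightly, go up, then look.

{"op": "arm_command", "data": {"plan": "-0.004 0 -0.004 0; 0 0 -0.006 0; 0 0 -0.006 0; 0 0 -0.004 0; 0 0 0 0"}}

```text
clock: 6.3
tcp_pos: [0.5739, -0.1916, 0.1654]
orientation: [0.472, -3.106, 0.0]
contact_force: [0.1, 0.5, 0.1]
grip_width: 0.0002
gripper_force: 0.0
```

Run:
```python
from h import *
st();im,L=ang2();cv2.imwrite('pics/s3.png',cv2.resize(im[90:220,300:440,::-1],(700,650)))
```

```text
t 6.3 loc [0.0341 0.029  0.1074] z 0.1654 toolx [-1.    -0.002  0.   ] F [0.23 0.46 0.1 ] j [-0.06  0.47  0.37  1.82 -0.21  0.89  2.28] 0.00020194199058528318
slope ang 1.717 centre [0.014 0.077] 662
```

View pics/s3.png

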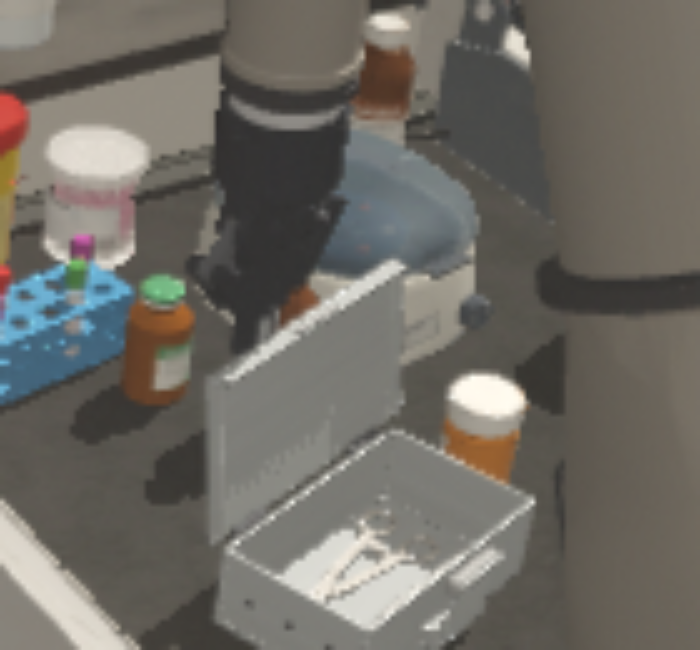

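The picture shows the fingers behind the lid's left half at about (250,330), with the lid near upright and nothing disturbed. I continue the push.

{"op": "arm_command", "data": {"plan": "0.005 0 0 0; 0.005 0 0 0; 0.005 0 0 0; 0.005 0 0 0; 0.005 0 0 0; 0.005 0 0 0"}}

```text
clock: 7.1
tcp_pos: [0.545, -0.2004, 0.1652]
orientation: [0.472, -3.106, -0.0]
contact_force: [1.7, 0.7, -1.1]
grip_width: 0.0001
gripper_force: 0.6
```

Run:
```python
from h import *
st();im,L=ang2()
```

```text
t 7.1 loc [0.0039 0.0291 0.1072] z 0.1652 toolx [-1.    -0.002  0.   ] F [ 1.81  0.13 -1.14] j [-0.05  0.43  0.38  1.88 -0.2   0.87  2.31] 5.7433809291921804e-05
slope ang 1.417 centre [-0.007  0.07 ] 456
```

{"op": "arm_command", "data": {"plan": "0.005 0 0.001 0; 0.005 0 0.001 0; 0.005 0 0.001 0; 0.005 0 0.001 0; 0 0 0 0"}}

```text
clock: 7.78
tcp_pos: [0.5254, -0.2064, 0.161]
orientation: [0.471, -3.105, -0.001]
contact_force: [-0.0, -0.5, 0.7]
grip_width: -0.0
gripper_force: 0.0
```

Run:
```python
from h import *
st();im,L=ang2();im,L=ang2()
```

```text
t 7.775 loc [-0.0166  0.0291  0.103 ] z 0.161 toolx [-1.    -0.001  0.001] F [-0.18 -0.43  0.68] j [-0.04  0.41  0.38  1.92 -0.2   0.84  2.32] -2.971716715807168e-05
slope ang 0.4 centre [-0.006  0.054] 242
slope ang 0.305 centre [0.007 0.052] 243
```

{"op": "arm_command", "data": {"plan": "-0.01 0 -0.01 0; -0.01 0 -0.02 0; 0 0 -0.02 0; 0 0 -0.02 0"}}

```text
clock: 8.38
tcp_pos: [0.5465, -0.1998, 0.2327]
orientation: [-0.474, 3.105, -0.001]
contact_force: [0.2, -0.4, 0.0]
grip_width: -0.0003
gripper_force: 0.0
```

Run:
```python
from h import *
st();im,L=ang2();cv2.imwrite('pics/s4.png',cv2.resize(im[90:220,300:440,::-1],(700,650)))
```

```text
t 8.375 loc [0.0055 0.0292 0.1747] z 0.2327 toolx [-1.    -0.003 -0.001] F [ 0.09 -0.43  0.01] j [-0.08  0.35  0.41  1.82 -0.16  1.    2.27] -0.00028886968860840476
slope ang 0.285 centre [0.016 0.046] 213
```

View pics/s4.png

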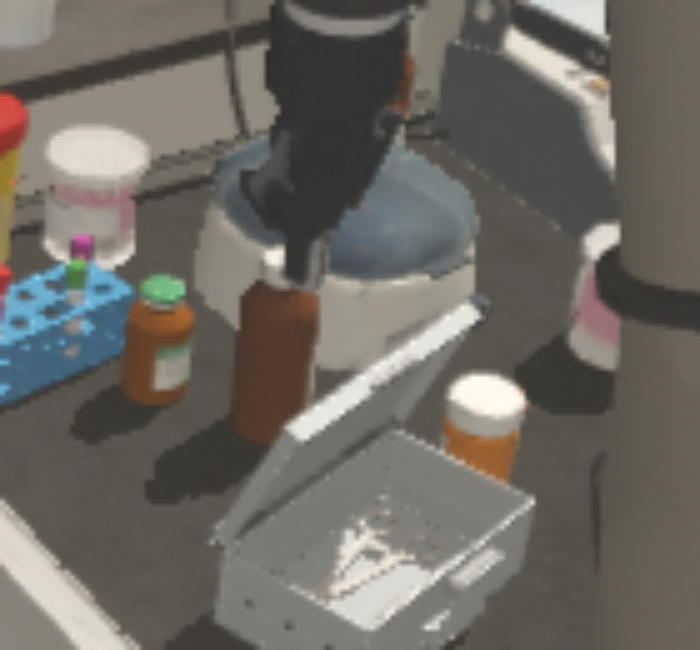

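The lid is over and falling, now at about 0.9 rad with its free edge from (290,430) to (480,310). Hand clear; I wait.

{"op": "arm_command", "data": {"plan": "0 0 0 0; 0 0 0 0; 0 0 0 0; 0 0 0 0; 0 0 0 0; 0 0 0 0; 0 0 0 0; 0 0 0 0; 0 0 0 0; 0 0 0 0; 0 0 0 0; 0 0 0 0; 0 0 0 0; 0 0 0 0; 0 0 0 0; 0 0 0 0"}}

```text
clock: 10.42
tcp_pos: [0.5455, -0.2002, 0.2313]
orientation: [0.473, -3.106, -0.0]
contact_force: [0.5, 0.0, 0.5]
grip_width: -0.0001
gripper_force: 0.0
```

```bash
cat >> h.py <<'E'
def flat():
    im,d=grab('scene');L=(cloud('scene',d)-H)@F
    m=(d>0)&(L[...,1]>-.085)&(L[...,1]<.085)&(L[...,0]>-.11)&(L[...,0]<-.02)&(L[...,2]>-.02)&(L[...,2]<.1)
    p=np.polyfit(-L[m][:,0],L[m][:,2],1);print('lid slope',np.arctan(p[0]).round(3),'off',p[1].round(4),m.sum(),'rms',np.std(L[m][:,2]-np.polyval(p,-L[m][:,0])).round(4));return im
E
python3 - <<'E'
from h import *
st();flat();im=flat();cv2.imwrite('pics/s5.png',cv2.resize(im[90:220,300:440,::-1],(700,650)))
E
```

```text
t 10.425 loc [0.0044 0.0291 0.1733] z 0.2313 toolx [-1.    -0.002  0.   ] F [ 0.49 -0.15  0.49] j [-0.07  0.35  0.41  1.82 -0.16  1.    2.27] -9.142242332834382e-05
lid slope -0.291 off 0.0388 38 rms 0.0492
lid slope -0.437 off 0.06 38 rms 0.0496
```

View pics/s5.png

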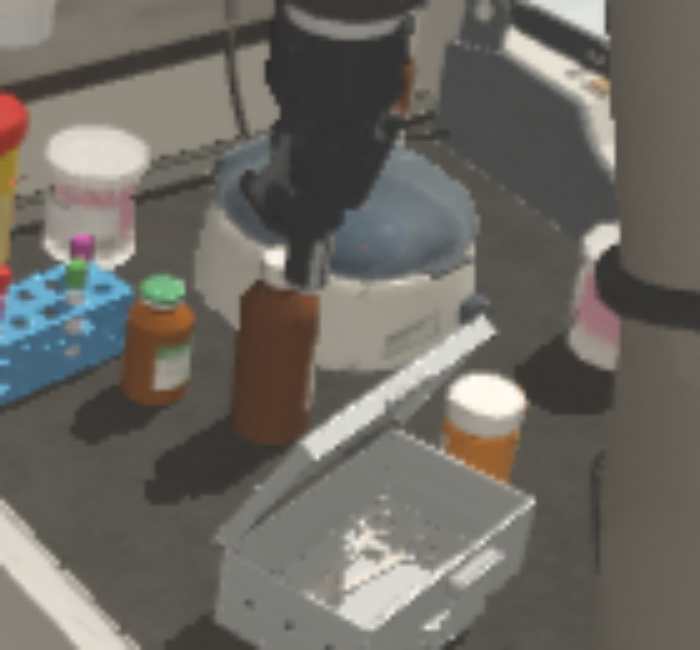

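The lid is lower, free edge from (310,440) to (490,325), falling slowly. I wait on, now measuring numerically.

```bash
cat >> h.py <<'E'
def edge():
    im,d=grab('scene');L=(cloud('scene',d)-H)@F;rho=np.hypot(L[...,0],L[...,2])
    m=(d>0)&(abs(L[...,1])<.09)&(L[...,0]<0)&(rho>.09)&(rho<.13)&(L[...,2]>-.01)
    th=np.arctan2(L[m][:,2],-L[m][:,0]);print(r.get_obs()['clock'],'edge th',np.percentile(th,[10,50,90]).round(3),m.sum());return im
E
python3 - <<'E'
from h import *
edge()
E
```

```text
10.575 edge th [-0.059  1.027  1.11 ] 367
```

{"op": "arm_command", "data": {"plan": "0 0 0 0; 0 0 0 0; 0 0 0 0; 0 0 0 0; 0 0 0 0; 0 0 0 0; 0 0 0 0; 0 0 0 0; 0 0 0 0; 0 0 0 0; 0 0 0 0; 0 0 0 0; 0 0 0 0; 0 0 0 0; 0 0 0 0; 0 0 0 0"}}

```text
clock: 12.58
tcp_pos: [0.5455, -0.2003, 0.2313]
orientation: [-0.473, 3.106, 0.0]
contact_force: [0.5, -0.2, -0.4]
grip_width: -0.0002
gripper_force: 0.0
```

Run:
```python
from h import *
edge()
```

```text
12.625 edge th [0.017 0.138 0.179] 526
```

The lid has come down, with its edge at about 0.14 including the bias. I move above the middle of the front edge.

{"op": "arm_command", "data": {"plan": "0 0 0 0; 0 0 0 0; 0 0 0 0; 0 0 0 0; 0 0 0 0; 0 0 0 0; 0.018 -0.005 0 0; 0.018 -0.005 0 0; 0.018 -0.005 0 0; 0.018 -0.005 0 0; 0.018 -0.005 0 0; 0.016 -0.004 0 0; 0 0 0.03 0; 0 0 0.03 0; 0 0 0.03 0; 0 0 0.03 0; 0 0 0 0; 0 0 0 0"}}

```text
clock: 14.88
tcp_pos: [0.4532, -0.26, 0.1122]
orientation: [-0.472, 3.105, -0.001]
contact_force: [0.2, -1.3, 0.2]
grip_width: 0.0001
gripper_force: 0.0
```

Run:
```python
from h import *
st();im=edge();cv2.imwrite('pics/s6.png',cv2.resize(im[90:220,300:440,::-1],(700,650)))
```

```text
t 14.875 loc [-0.1014 -0.0007  0.0542] z 0.1122 toolx [-1.    -0.002 -0.001] F [-0.19 -1.28  0.18] j [ 0.09  0.43  0.39  2.06 -0.24  0.7   2.51] 0.0001324792387972168
14.925 edge th [0.016 0.141 0.373] 591
```

View pics/s6.png

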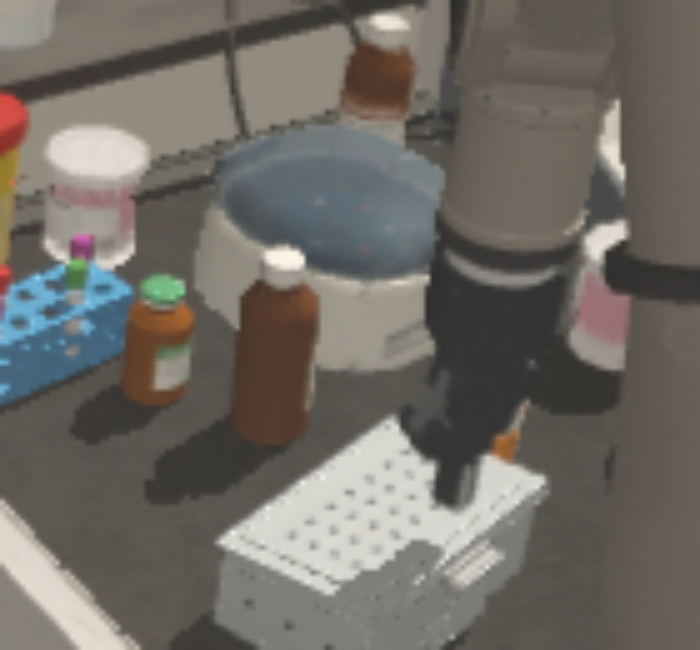

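The lid rests ajar on the catch, with the fingers above the middle of its front edge at about (455,500). I press gently.

{"op": "arm_command", "data": {"plan": "0 0 0.006 0; 0 0 0.006 0; 0 0 0.006 0; 0 0 0.003 0; 0 0 0.002 0; 0 0 0.002 0; 0 0 0 0"}}

```text
clock: 15.8
tcp_pos: [0.4527, -0.2595, 0.0868]
orientation: [0.472, -3.106, -0.001]
contact_force: [-2.4, 1.2, 7.5]
grip_width: -0.0004
gripper_force: 3.4
```

{"op": "arm_command", "data": {"plan": "0 0 0.001 0; 0 0 0.001 0; 0 0 0.001 0; 0 0 0 0"}}

```text
clock: 16.3
tcp_pos: [0.4524, -0.2596, 0.0837]
orientation: [0.472, -3.105, -0.001]
contact_force: [-2.8, 1.0, 6.2]
grip_width: -0.0001
gripper_force: 3.0
```

{"op": "arm_command", "data": {"plan": "0 0 0.001 0; 0 0 0.001 0; 0 0 0.001 0; 0 0 0.001 0; 0 0 0 0"}}

```text
clock: 16.92
tcp_pos: [0.4531, -0.2593, 0.0791]
orientation: [-0.473, 3.106, 0.0]
contact_force: [0.2, -0.1, 0.5]
grip_width: -0.0006
gripper_force: 0.0
```

{"op": "arm_command", "data": {"plan": "0 0 0.001 0; 0 0 0.001 0; 0 0 0 0"}}

```text
clock: 17.3
tcp_pos: [0.4528, -0.2595, 0.0772]
orientation: [0.472, -3.106, -0.0]
contact_force: [-0.1, 1.1, -0.3]
grip_width: -0.0001
gripper_force: 0.0
```

The force dropped to zero, so it has probably clicked past. I continue gently onto the seal.

{"op": "arm_command", "data": {"plan": "0 0 0.001 0; 0 0 0.001 0; 0 0 0 0"}}

```text
clock: 17.68
tcp_pos: [0.4529, -0.2596, 0.0768]
orientation: [-0.472, 3.105, 0.001]
contact_force: [-5.8, 3.0, 20.1]
grip_width: 0.0
gripper_force: 10.0
```

{"op": "arm_command", "data": {"plan": "0 0 0.001 0; 0 0 0 0"}}

```text
clock: 17.92
tcp_pos: [0.453, -0.2596, 0.0767]
orientation: [-0.471, 3.105, 0.002]
contact_force: [-8.4, 5.6, 30.8]
grip_width: 0.0004
gripper_force: 15.4
```

The fingertip is at 63 mm, the height of the shut lid, with 31 N. I hold briefly, lift off and check.

{"op": "arm_command", "data": {"plan": "0 0 -0.0005 0; 0 0 0 0; 0 0 -0.01 0; 0 0 -0.03 0; 0 0 -0.05 0; 0 0 -0.05 0; 0 0 0 0; 0 0 0 0"}}

```text
clock: 18.92
tcp_pos: [0.4526, -0.2591, 0.2145]
orientation: [0.473, -3.106, -0.001]
contact_force: [0.8, 0.1, -0.2]
grip_width: 0.0002
gripper_force: 0.0
```

Run:
```python
from h import *
st();im=edge();cv2.imwrite('pics/s7.png',cv2.resize(im[90:220,300:440,::-1],(700,650)))
```

```text
t 18.925 loc [-0.1017  0.0003  0.1565] z 0.2145 toolx [-1.    -0.002  0.   ] F [ 0.84 -0.13 -0.22] j [ 0.02  0.27  0.46  1.98 -0.15  0.92  2.42] 0.00018196930292545694
18.975 edge th [-0.016  0.049  0.082] 472
```

View pics/s7.png

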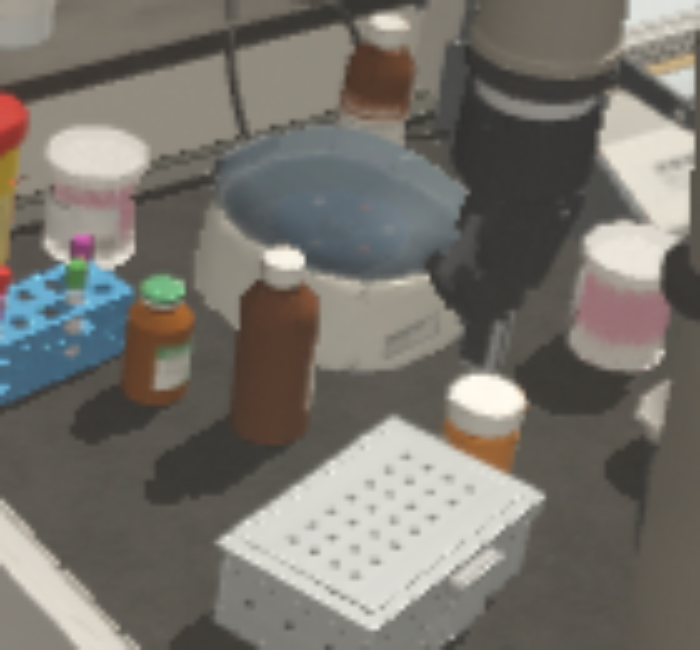

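The lid is flat and shut, with its front corners at about (375,625) and (545,495). The bottle at (275,345) and the jar at (485,420) stand where they were, and the hand is clear.

```bash
python3 -c "
from h import *
print(ticket.hand_in())"
```

```text
the job is handed in; nothing more can be done
None
```

The lid was pushed over from behind, swung down untouched onto the catch, and was then pressed past the click until shut; no bystander was seen to move, and the job was handed in at about 19 s (the hand-in gave no verdict).

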